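# Clip the spice-dispenser barrel into its slotted stand

### The job

Put the flanged dispenser barrel back into its stand: slide it sideways, upright, into the open slot so that its flange runs between the slotted plate and the lips above it, and push it in until it is fully home and the two sprung rollers have closed behind its flange. The clamp that holds the rollers and the rubber buffer is set to an unknown depth, so feel for it and never load the stand with more than 25 N. Let go and leave the barrel hanging there, and leave the cups and the bowl where they are.

Things in the scene. Friction and masses are not known exactly. Their poses are not given: they have to be found in the camera images.
- barrel_mid (a point): Loose upright flanged barrel, 0.11 to 0.22 kg, 121 mm tall. Point on its axis half-way up, 60.5 mm above its foot. From the foot up: grey body 38 mm wide, 66 mm long; aluminium flange 56 mm wide, 5 mm thick (underside 5.5 mm above this point); black collar 32 mm wide, 12 mm tall; square black head, the part to grip, 30 x 30 mm along x and y, from 22.5 mm to 60.5 mm above this point.
- stand: Fixed steel stand on four posts, base 181 x 130 mm. Origin at worktop level under the slot, z up, +x the direction in which the barrel slides in, y = 0 the slot's middle line. Plate top at z = 100 mm, plate 6 mm thick; slot 42 mm wide, closed end at x = +76 mm. Nothing of it is higher than 118 mm.
- slot_mouth (a point): Open -x end of the slot, on the plate's top face (stand x = -55 mm, z = 100 mm; flared, down-sloping lead-in 15 mm before it). Over the plate two lips, 42 mm apart, leave a channel 9 mm high and 62 mm wide for the flange, so the barrel cannot go in from above. Lips 3 mm thick, upper face at z = 112 mm, their upturned ends at the mouth up to 118 mm. Axes as the stand.
- mid_seat (a point): Point on the plate's top face at stand x = 8, y = 0, z = 100 mm. A black clamp on the plate, at a setting not reported (it holds under load), carries two rollers and a rubber buffer: home is the barrel's axis anywhere from 22 mm before to 22 mm beyond this point. Passing the rollers takes 3 to 8 N, the widest point 16 mm before home; then the buffer (2.5 N/mm for 3 mm, then hard) stops it; push 8 to 10 N.
- roller_left (a joint): Sprung roller (10 mm diameter) on the +y side of the slot, how far it is pushed outward, m: 0 fully sprung in, about 0.0046 when the flange's widest part passes it, 0 to 0.002 when the flange is home in front of it (farther along +x) or has not reached it.
- roller_right (a joint): The same roller on the -y side of the slot.
- buffer (a joint): The rubber buffer at the back of the clamp, how far the flange pushes it in along +x, m: 0 free, 0.003 hard against its stop; with the barrel home and released the rollers keep the flange on it, at about 0.0005.
- cup: Bystander: patterned white and green cup, 65 mm wide, 78 mm tall; origin under its centre. Leave it alone.
- rice_bowl: Bystander: blue rice bowl, upside down, 122 mm wide, 62 mm tall; origin under its centre. Leave it alone.
- small_cup: Bystander: small black cup, 60 mm wide, 58 mm tall; origin under its centre. Leave it alone.

How it is judged:
By the outcome, as a careful person would: the job done as asked, in the order asked, and still so for the second after the job is handed in, with the robot touching nothing.
It also fails if it takes over 48 s, if anything falls off the work surface, if the arm or the gripper's body presses on something with over 40 N, if the wrist force passes 120 N, or if a joint passes its speed limit or range.

### The arm

A 6-joint arm with a two-finger parallel gripper is mounted at the origin on a cart in front of the work surface, level with it; the furniture and walls round the work are solid. World frame = base frame: x ahead of the robot, y to its left, z up, the work surface at z = 0. Lengths are in m, angles in rad, forces in N, time in s.
With the tool pointing down it reaches from about 0.375 to 0.825 m from the base axis. Payload 5.5 kg.
Tool frame: the origin (TCP) lies between the finger pads; the fingertips stand 22 mm ahead of it and the grasp point (between the pads) lies 3 mm ahead of it; z points along the fingers, y is the direction in which the jaws open and shut (so a half turn about z gives the same grasp; the last joint's range is limited). The gripper opens to 85 mm and grips with 20 to 120 N. Pads are 22 mm wide; open, the fingers measure 114 mm over their backs; the gripper's body (76 mm by 85 mm) begins 54 mm behind the grasp point. The pads swing forward as they close: fully open they stand 13 mm farther back than shut.
Start: joints at [-1.146, 0.314, -0.047, 1.21, 0, 1.571], TCP at [0.247, -0.547, 0.253] pointing down, gripper open.
Joint ranges: [-2.67, 2.67], [-0.69, 1.73], [-1.03, 1.25], [-2.08, 2.16], [-1.42, 1.45], [-3.14, 3.14]. Speed limits (rad/s): [2.39, 2.39, 3.01, 3.14, 3.14, 3.14].

### API

Orientations are given as a unit quaternion [x, y, z, w].
In Python, from bench import get_state, grab_frame, camera_params, job_done, masks_of, pinpoint gives the robot as it stands.
- The arm moves only by the tool step_arm, never from a script. Its argument "commands" is a list of rows, each a list of 4 numbers: the shift along the tool's x, y, z in m, then the turn about the tool's z in rad. In form: [[dx, dy, dz, yaw], ...]. A call has 1 to 20 rows; each row is the pose to reach, as a shift and turn from the pose commanded when the call began, along the tool's axes at that moment; what a row does not reach only later rows make up. A row lasts 1/8 s, in which the tool goes at most 62.5 mm and 10.7 degrees, less where a joint would pass 70% of its speed; a pose out of reach is approached as far as the arm can. A call with a gripper value outside its range is refused whole. "fingers" is the gripper's target within -1 to 1 (fully open at 1, half-way at 0, shut at -1), set as the call begins (left out, the last holds). The fingers move at their own pace and stop on an object; "grip_force" is the grip in N (left out, the last holds). Time passes only in rows, so rows that repeat a pose let the fingers close. It gives the time, the measured TCP pose, the force and the opening at its end, in the units of the state.
- get_state(): the state, without advancing time (a new reading comes with each control period).
- grab_frame(name): name is "scene" or "top"; returns (picture, depth): 420x560x3 uint8, blue, green, red; 420x560 float32, m along the optical axis (not along the pixel's ray), 0 where there is no reading.
- camera_params(name): a dict with "camera_matrix" (3x3 intrinsics, pixels), "extrinsics" (4x4, takes a point from world to camera coordinates). Camera axes: x right, y up, looking along -z (the intrinsics and any distortion apply to the point x, -y, -z); pixel columns grow to the right and rows downward; lengths in m; the calibration is good to about 2 mm. A picture is of the moment at which its call begins. camera_params takes no time and is no camera call.
- job_done(): hands the job in, once; it reports no verdict.
Trained networks look in the newest picture that a camera, given by its name, has taken for a name from the list of things; names that differ only in an ending like _2 or _b are one class to them, and where a whole thing is asked for, a point or a joint stands for the part that bears it (a point fixed in the world has none). Each returns a list of dicts, best first, with "confidence" (0 to 1); they miss things now and then, are a little off and sometimes report something else, mostly with a low value. They report only what shows in the picture. A call takes as long as a camera call.
- masks_of(query, camera): "pixels" (420x560 bool, what is visible of it).
- pinpoint(query, camera): "location" ([x, y, z] in m, in the coordinates of the camera as it stood for that picture, good to about 4 mm: a listed point, or the origin of a listed thing).
The state is a dict: "time_s": time; "joint_positions": joint angles; "joint_velocities": joint speeds; "joint_efforts": joint torques, N m; "tool_pos": TCP position; "eef_rot": TCP orientation; "force": force on the tool from outside, world axes, zero at the start; "moment": the same for the moment, N m; "width": finger opening in m.
Only numpy, scipy, OpenCV 4.12 (cv2) and the standard library are available. Lean on these libraries where they do the work, as an engineer would, in place of code of your own. Each camera call takes 0.05 s, during which the arm holds its last target.

## Working session

There is one attempt and no reset: what is moved stays moved. The work goes in short steps, Python scripts to look and compute and a tool call to move; the robot and the scene stay as the last step left them, time stands still between calls to the robot, and variables do not carry over. Pictures are saved under pics/ and viewed, and the job is handed in when it is done.

Besides the shell and the picture viewer there is one more tool, called after "Emit:" as a command line: name --pt "numbers of a row" for each row, then --argument value for the rest. step_arm: Moves the arm, as the interface text tells. Its arguments: {"type":"object","properties":{"commands":{"type":"array","items":{"type":"array","items":{"type":"number"}}},"fingers":{"type":"number"},"grip_force":{"type":"number"}},"required":["commands"]}

```bash
ls; mkdir -p pics
cat > h.py <<'E'
import numpy as np, cv2
from bench import *
def w2c(n):
    return np.array(camera_params(n)["extrinsics"]), np.array(camera_params(n)["camera_matrix"])
def toworld(n,p):
    E,K=w2c(n); return (np.linalg.inv(E)@np.r_[p,1])[:3]
def proj(n,P):
    E,K=w2c(n); c=(E@np.r_[P,1])[:3]; v=K@np.array([c[0],-c[1],-c[2]]); return v[:2]/v[2]
def cloud(n,d):
    E,K=w2c(n); h,w=d.shape; u,v=np.meshgrid(np.arange(w),np.arange(h))
    X=(u-K[0,2])/K[0,0]*d; Y=(v-K[1,2])/K[1,1]*d
    C=np.stack([X,-Y,-d,np.ones_like(d)],-1)
    return (C@np.linalg.inv(E).T)[...,:3]
E
python3 - <<'E'
from h import *
for n in ["scene","top"]:
    im,d=grab_frame(n); cv2.imwrite(f"pics/{n}0.png",im); np.save(f"{n}0.npy",d); 
    print(n,{k:np.round(v,3) for k,v in camera_params(n).items()})
    for q in ["barrel_mid","slot_mouth","mid_seat","stand"]:
        for r in pinpoint(q,n)[:2]: print(q,r["confidence"],np.round(toworld(n,r["location"]),4))
s=get_state();print(s)
E
```

```text
pics
scene {'camera_matrix': array([[448.768,   0.   , 277.873],
       [  0.   , 448.768, 207.58 ],
       [  0.   ,   0.   ,   1.   ]]), 'extrinsics': array([[ 0.623, -0.782, -0.007, -0.513],
       [ 0.373,  0.29 ,  0.882, -0.229],
       [-0.687, -0.552,  0.472, -0.809],
       [ 0.   ,  0.   ,  0.   ,  1.   ]])}
barrel_mid 0.53 [ 0.5108 -0.2883  0.0607]
slot_mouth 0.61 [0.5268 0.0241 0.0974]
mid_seat 0.65 [0.5911 0.0184 0.095 ]
stand 0.77 [ 5.825e-01  2.190e-02 -1.000e-04]
top {'camera_matrix': array([[390.442,   0.   , 284.049],
       [  0.   , 390.442, 214.15 ],
       [  0.   ,   0.   ,   1.   ]]), 'extrinsics': array([[-0.108, -0.994, -0.001, -0.166],
       [ 0.973, -0.106,  0.207, -0.583],
       [-0.206,  0.021,  0.978, -0.823],
       [ 0.   ,  0.   ,  0.   ,  1.   ]])}
barrel_mid 0.66 [ 0.5111 -0.2926  0.0609]
slot_mouth 0.89 [0.5212 0.0206 0.0973]
mid_seat 0.6 [0.5954 0.0169 0.1007]
stand 0.72 [5.789e-01 1.690e-02 1.000e-04]
{'time_s': 0.5, 'joint_positions': array([-1.14599849e+00,  3.13528448e-01, -4.71317997e-02,  1.21022483e+00,
        9.44626204e-06,  1.57083591e+00]), 'joint_velocities': array([-1.21881565e-03, -5.70186954e-04,  1.65294846e-03, -1.82902498e-03,
        9.39726642e-05, -9.82955303e-04]), 'joint_efforts': array([-3.93031805e-04, -5.38963115e+01,  3.39753270e+01,  3.36493336e-03,
       -3.89998195e-05, -2.47272752e-06]), 'tool_pos': array([ 0.24727109, -0.54664214,  0.25326846]), 'eef_rot': array([ 9.77532194e-01,  2.10786165e-01, -4.73868083e-06, -4.43747691e-05]), 'force': array([-0.6555206 , -0.18404304, -0.59256719]), 'moment': array([ 0.02119884,  0.02545242, -0.01063705]), 'width': 0.08572574114435973}
```

View pics/scene0.png

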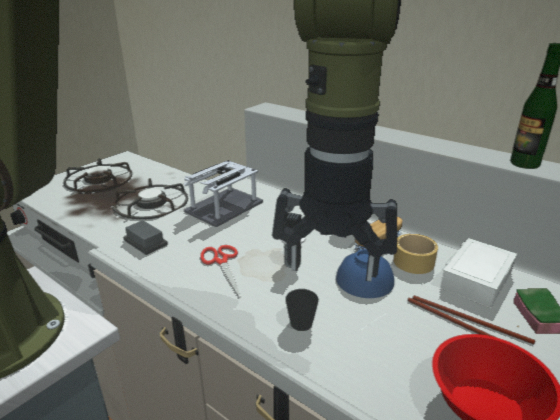

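View pics/top0.png

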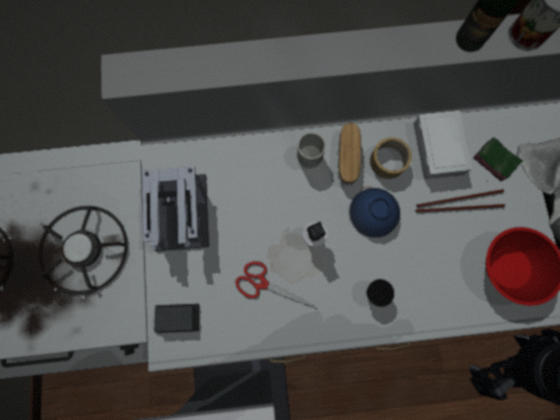

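The scene view shows the stand at about (220,190), with the gripper hiding the barrel. The top view shows the stand at (175,210), the barrel head at (316,232), the bowl at (375,212) and the cup at (311,149). Next I measure from depth.

Run:
```python
from h import *
im=cv2.imread("pics/top0.png"); d=np.load("top0.npy"); P=cloud("top",d)
c=im[140:260,120:220]; c=cv2.convertScaleAbs(cv2.resize(c,None,fx=6,fy=5,interpolation=cv2.INTER_CUBIC),alpha=1.5); cv2.imwrite("pics/topstand.png",c)
c=im[200:270,270:420]; c=cv2.convertScaleAbs(cv2.resize(c,None,fx=5,fy=5,interpolation=cv2.INTER_CUBIC),alpha=1.5); cv2.imwrite("pics/topbarrel.png",c)
im2=cv2.imread("pics/scene0.png");c=im2[150:235,175:300]; cv2.imwrite("pics/scenestand.png",cv2.resize(c,None,fx=6,fy=6,interpolation=cv2.INTER_CUBIC))
Z=P[...,2]
# barrel head top
r=np.zeros_like(Z,bool); r[205:270,290:345]=1
m=r&(Z>0.105)&(Z<0.14); q=P[m]; print(len(q),q.min(0),q.max(0),np.median(q,0))
print(cv2.minAreaRect((q[:,:2]*1000).astype(np.float32)))
m=r&(Z>0.05)&(Z<0.1); q=P[m]; print(len(q),q.min(0),q.max(0))
r=np.zeros_like(Z,bool); r[150:265,135:225]=1
print("hist",np.histogram(Z[r],np.arange(-0.01,0.13,0.005)))
for lo,hi in [(0.106,0.116),(0.095,0.106),(0.003,0.03)]:
    m=r&(Z>lo)&(Z<hi); q=P[m]
    if len(q)>5: print(lo,len(q),q.min(0),q.max(0),cv2.minAreaRect((q[:,:2]*1000).astype(np.float32)))
```

```text
222 [ 0.48949078 -0.30830628  0.10565167] [ 0.52503753 -0.27370334  0.12552968] [ 0.50662666 -0.29049611  0.12107647]
((507.533935546875, -291.16949462890625), (30.294965744018555, 30.077281951904297), 17.6090145111084)
267 [ 0.48027796 -0.3186996   0.0675629 ] [ 0.53472513 -0.26414608  0.09998644]
hist (array([   1, 1368, 2861,  911, 1028,   29,   11,    6,    7,    8,    7,
          6,    6,    6,    2,    5,    3,    0,    0,    0,   12,  716,
        911,  405,  990,   69,    0,    0]), array([-0.01 , -0.005,  0.   ,  0.005,  0.01 ,  0.015,  0.02 ,  0.025,
        0.03 ,  0.035,  0.04 ,  0.045,  0.05 ,  0.055,  0.06 ,  0.065,
        0.07 ,  0.075,  0.08 ,  0.085,  0.09 ,  0.095,  0.1  ,  0.105,
        0.11 ,  0.115,  0.12 ,  0.125,  0.13 ]))
0.106 1411 [ 0.51155271 -0.03274263  0.106011  ] [0.67292347 0.06520907 0.11595056] ((593.6697387695312, 17.23324203491211), (94.22734832763672, 161.9757537841797), 87.95340728759766)
0.095 1649 [ 0.50733225 -0.04215299  0.09504746] [0.68540258 0.07780725 0.10594763] ((596.3677368164062, 17.874042510986328), (116.77491760253906, 177.45042419433594), 88.20856475830078)
0.003 2337 [ 0.47096779 -0.09669296  0.00300004] [0.77540143 0.10631375 0.0299508 ] ((622.8223876953125, 14.687339782714844), (205.20025634765625, 290.4369201660156), 85.65204620361328)
```

View pics/topstand.png

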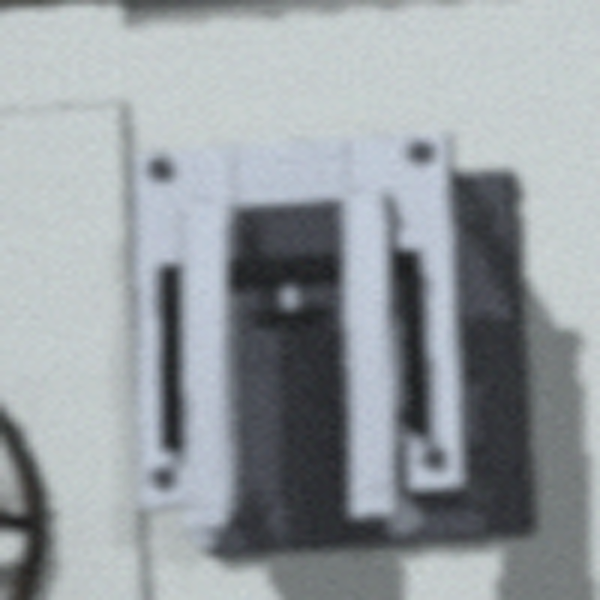

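View pics/topbarrel.png

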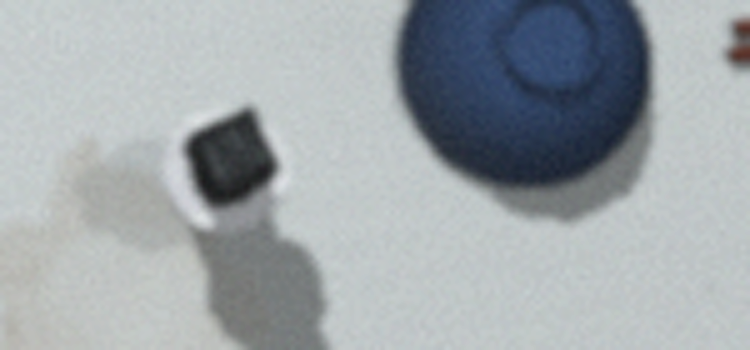

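View pics/scenestand.png

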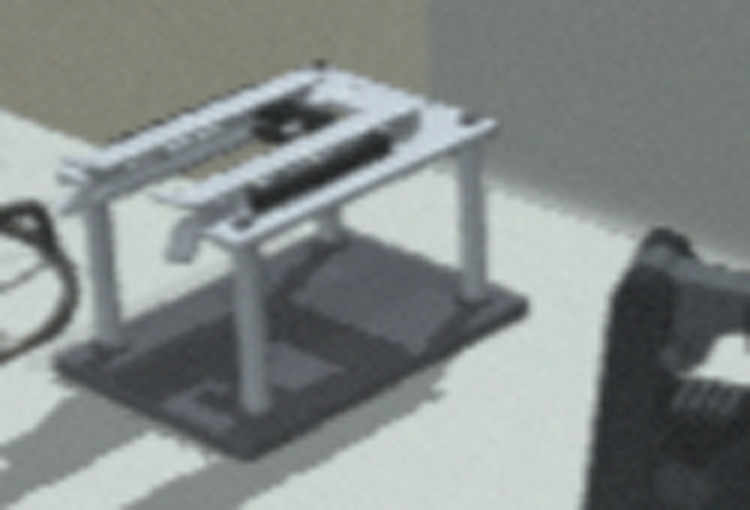

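```bash
cat > fit.py <<'E'
from h import *
from scipy.optimize import least_squares
def lipfit(name,d,pr=True,ctr=(0.58,0.018)):
    P=cloud(name,d); Z=P[...,2]
    m=(Z>0.1095)&(Z<0.1145)&(abs(P[...,0]-0.59)<0.085)&(abs(P[...,1]-ctr[1])<0.055)
    q=P[m]; out=[]
    for s in (1,-1):
        inn=[];o=[]
        for x in np.arange(0.535,0.64,0.005):
            b=q[(abs(q[:,0]-x)<0.004)&(s*(q[:,1]-ctr[1])>0)]
            if len(b)<3: continue
            y=s*(b[:,1]-ctr[1]); inn.append((x,ctr[1]+s*y.min())); o.append((x,ctr[1]+s*y.max()))
        for nm,a in(("in",inn),("out",o)):
            a=np.array(a); f=np.polyfit(a[:,0]-0.58,a[:,1],1); print(name,s,nm,len(a),"y@.58",f[1].round(4),"slope deg",np.degrees(f[0]).round(2))
    return q
if __name__=="__main__":
    for n in("top","scene"):
        lipfit(n,np.load(n+"0.npy"))
E
python3 fit.py
```

```text
top 1 in 21 y@.58 0.035 slope deg -11.98
top 1 out 21 y@.58 0.0618 slope deg -0.17
top -1 in 21 y@.58 0.0025 slope deg 12.16
top -1 out 21 y@.58 -0.0253 slope deg -1.63
scene 1 in 21 y@.58 0.0394 slope deg -4.77
scene 1 out 21 y@.58 0.0557 slope deg -1.48
scene -1 in 21 y@.58 -0.0018 slope deg -0.62
scene -1 out 21 y@.58 -0.0186 slope deg -3.75
```

```bash
cat >> h.py <<'E'
def rect(n,im,z,x0=0.49,x1=0.70,y0=-0.07,y1=0.11,s=0.0005):
    # rows: x descending (up=+x), cols: y descending (left=+y)
    xs=np.arange(x1,x0,-s); ys=np.arange(y1,y0,-s)
    X,Y=np.meshgrid(xs,ys,indexing='ij'); E,K=w2c(n)
    W=np.stack([X,Y,np.full_like(X,z),np.ones_like(X)],-1)@E.T
    u=K[0,0]*W[...,0]/-W[...,2]+K[0,2]; v=K[1,1]*-W[...,1]/-W[...,2]+K[1,2]
    return cv2.remap(im,u.astype(np.float32),v.astype(np.float32),cv2.INTER_CUBIC),xs,ys
E
python3 - <<'E'
from h import *
o=[]
for n in("top","scene"):
    im=cv2.imread(f"pics/{n}0.png"); R,xs,ys=rect(n,im,0.112)
    g=cv2.cvtColor(R,cv2.COLOR_BGR2GRAY).astype(float); g=cv2.GaussianBlur(g,(0,0),2)
    G=np.gradient(g,axis=1)
    yc=0.018
    for nm,lo,hi,sg in(("inL",0.03,0.047,-1),("inR",-0.012,0.006,1)):
        c=np.where((ys>lo)&(ys<hi))[0]; a=[]
        for i,x in enumerate(xs):
            if 0.535<x<0.63:
                k=c[np.argmax(sg*G[i,c])]; a.append((x,ys[k]))
        a=np.array(a)
        for _ in range(4):
            f=np.polyfit(a[:,0]-.58,a[:,1],1); r=abs(np.polyval(f,a[:,0]-.58)-a[:,1]); a=a[r<max(0.001,2*np.median(r))]
        print(n,nm,len(a),f[1].round(4),np.degrees(f[0]).round(2))
    # along x profile of closed end
    o.append(cv2.convertScaleAbs(R,alpha=1.3 if n=="top" else 1))
v=np.hstack(o)
for k in range(0,420,40): cv2.putText(v,f"{xs[k]:.2f}",(0,k+4),0,.35,(0,0,255))
cv2.imwrite("pics/rect.png",v)
E
```

```text
top inL 184 0.0403 -0.74
top inR 190 -0.0013 -1.11
scene inL 156 0.0379 -2.76
scene inR 117 -0.0044 -0.05
```

View pics/rect.png

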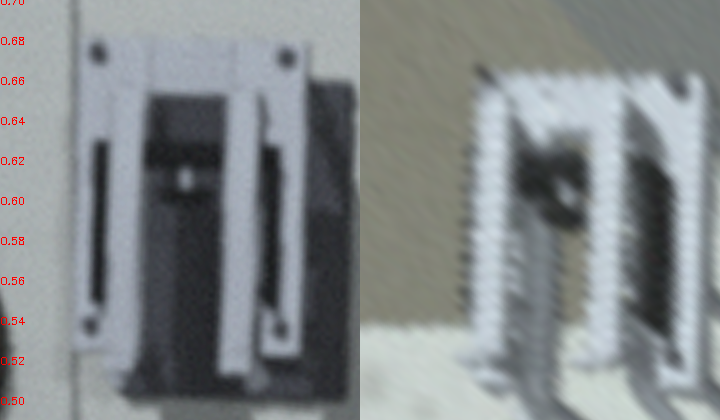

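```bash
cat > sf.py <<'E'
from h import *
from scipy.optimize import minimize
def stand_fit(n,im,pr=True):
    R,xs,ys=rect(n,im,0.112)
    g=cv2.GaussianBlur(cv2.cvtColor(R,cv2.COLOR_BGR2GRAY).astype(np.float32),(0,0),1.5)
    G=np.gradient(g,axis=1); res=[]
    X=np.arange(0.535,0.645,0.001)
    def samp(y):
        mx=((xs[0]-X)/0.0005).astype(np.float32)[None]; my=((ys[0]-y)/0.0005).astype(np.float32)[None]
        return cv2.remap(G.astype(np.float32),my,mx,cv2.INTER_LINEAR)[0]
    for nm,lo,hi,sg in(("inL",0.03,0.047,-1),("inR",-0.012,0.006,1)):
        best=max(((sg*samp(y0+np.tan(np.radians(a))*(X-.58))).mean(),y0,a) for y0 in np.arange(lo,hi,0.0003) for a in np.arange(-5,2,0.2))
        res.append(best); print(n,nm,np.round(best,4))
    return res
if __name__=="__main__":
    for n in("top","scene"): stand_fit(n,cv2.imread(f"pics/{n}0.png"))
E
python3 sf.py
```

```text
top inL [ 5.9758  0.0402 -1.2   ]
top inR [ 8.1348e+00 -1.2000e-03 -1.4000e+00]
scene inL [ 6.181   0.0381 -2.2   ]
scene inR [ 6.0051e+00 -4.5000e-03  0.0000e+00]
```

The lip edges in both views put the slot's centre line at y≈0.018 and its yaw at about -1.5° to -2°. The head is at (0.508,-0.291), its top is at z=0.121, and it is turned 17.6°. I move to hover above it with the jaws lined up.

Emit:
step_arm --pt "0.043 -0.016 0 -0.18" --pt "0.086 -0.032 0 -0.36" --pt "0.129 -0.047 0 -0.54" --pt "0.172 -0.063 0 -0.72" --pt "0.215 -0.079 0 -0.9" --pt "0.257 -0.094 0 -1.08" --pt "0.3 -0.11 0.01 -1.26" --pt "0.343 -0.126 0.02 -1.45" --pt "0.343 -0.126 0.02 -1.454" --pt "0.343 -0.126 0.02 -1.454" --fingers 1 --grip_force 40

```text
time_s: 1.75
tool_pos: [0.5076, -0.2907, 0.2334]
eef_rot: [0.591, 0.807, -0.0, -0.0]
force: [-0.3, -0.7, -0.7]
width: 0.0857
```

Run:
```python
from h import *
from scipy.spatial.transform import Rotation as Ro
for n in["scene","top"]:
    im,d=grab_frame(n); cv2.imwrite(f"pics/{n}1.png",im); np.save(f"{n}1.npy",d)
    for q in ["barrel_mid"]:
        for r in pinpoint(q,n)[:2]: print(n,q,r["confidence"],np.round(toworld(n,r["location"]),4))
    for r in masks_of("barrel_mid",n)[:1]:
        m=r["pixels"]; P=cloud(n,d)[m]; z=P[:,2]; print(r["confidence"],m.sum(),np.percentile(z,[2,50,98]))
        t=P[(z>0.07)]; print("xy",np.percentile(t,[2,50,98],axis=0).round(4).tolist())
s=get_state(); R=Ro.from_quat(s["eef_rot"]).as_matrix(); print(s["time_s"],s["tool_pos"],"x",np.degrees(np.arctan2(R[1,0],R[0,0])),"y",np.degrees(np.arctan2(R[1,1],R[0,1])),s["force"],s["joint_positions"])
```

```text
scene barrel_mid 0.88 [ 0.5084 -0.29    0.0587]
0.88 1009 [-0.00135843  0.06906042  0.12039253]
xy [[0.4864, -0.3117, 0.0703], [0.498, -0.2962, 0.0986], [0.5227, -0.2737, 0.1207]]
2.05 [ 0.50739411 -0.29133953  0.23362615] x 107.54327358124915 y 17.543280509014902 [ 0.0522765  -0.12836662 -0.37472097] [-5.21190669e-01  2.93165227e-01 -1.19730432e-01  1.15739879e+00
 -6.25874700e-05  7.43417696e-01]
```

View pics/scene1.png

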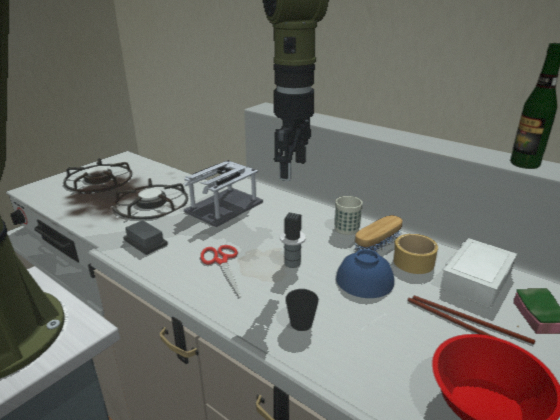

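The scene view shows the barrel at (292,240), upright under the gripper. It gives (0.508,-0.290) with the head top at 0.120, which agrees with the top view. I go down and close.

Emit:
step_arm --pt "0 0 0.04 0" --pt "0 0 0.08 0" --pt "0 0 0.11 0" --pt "0 0 0.123 0" --pt "0 0 0.123 0" --fingers 1

```text
time_s: 2.68
tool_pos: [0.5074, -0.2906, 0.11]
eef_rot: [0.59, 0.807, -0.0, -0.001]
force: [1.2, -0.7, 0.3]
width: 0.0854
```

Emit:
step_arm --pt "0 0 0 0" --pt "0 0 0 0" --pt "0 0 0 0" --pt "0 0 0 0" --pt "0 0 0 0" --pt "0 0 0 0" --fingers -1 --grip_force 50

```text
time_s: 3.42
tool_pos: [0.5085, -0.2909, 0.1112]
eef_rot: [0.59, 0.807, 0.0, 0.001]
force: [0.3, 0.5, 5.9]
width: 0.0293
```

Emit:
step_arm --pt "0 0 -0.03 0" --pt "0 0 -0.06 0" --pt "0.03 0.004 -0.085 0.04" --pt "0.07 0.01 -0.085 0.08" --pt "0.11 0.015 -0.085 0.12" --pt "0.15 0.021 -0.085 0.16" --pt "0.19 0.026 -0.085 0.2" --pt "0.23 0.032 -0.085 0.25" --pt "0.265 0.037 -0.085 0.29" --pt "0.3 0.042 -0.085 0.32" --pt "0.3155 0.044 -0.085 0.335" --pt "0.3155 0.044 -0.085 0.335" --pt "0.3155 0.044 -0.085 0.335"

```text
time_s: 5.05
tool_pos: [0.454, 0.0231, 0.1951]
eef_rot: [0.717, 0.698, -0.0, 0.0]
force: [0.1, 0.3, -2.9]
width: 0.0294
```

```bash
cat > look.py <<'E'
import sys
from h import *
from scipy.spatial.transform import Rotation as Ro
k=sys.argv[1]
qs=["barrel_mid","slot_mouth"] 
for n in["scene","top"]:
    im,d=grab_frame(n); cv2.imwrite(f"pics/{n}{k}.png",im); np.save(f"{n}{k}.npy",d)
    if len(sys.argv)<3:
      for q in qs:
        for r in pinpoint(q,n)[:1]: print(n,q,r["confidence"],np.round(toworld(n,r["location"]),4))
s=get_state(); R=Ro.from_quat(s["eef_rot"]).as_matrix(); print(s["time_s"],s["tool_pos"].round(4),"x",np.degrees(np.arctan2(R[1,0],R[0,0])).round(2),"y",np.degrees(np.arctan2(R[1,1],R[0,1])).round(2),s["force"].round(2),s["moment"].round(3),s["width"])
a=cv2.imread(f"pics/scene{k}.png")[120:260,130:320]; b=cv2.imread(f"pics/top{k}.png")[140:290,120:280]
a=cv2.resize(a,(400,295),interpolation=cv2.INTER_CUBIC)
b=cv2.resize(b,(400,375),interpolation=cv2.INTER_CUBIC)
v=np.zeros((375,800,3),np.uint8); v[:295,:400]=a; v[:,400:]=cv2.convertScaleAbs(b,alpha=1.4); cv2.imwrite(f"pics/v{k}.png",v)
E
python3 look.py 2
```

```text
scene barrel_mid 0.83 [0.4533 0.0252 0.1427]
scene slot_mouth 0.82 [0.524  0.0224 0.097 ]
top barrel_mid 0.71 [0.4572 0.0195 0.1414]
top slot_mouth 0.92 [0.5215 0.0218 0.0983]
5.35 [0.4542 0.023  0.1952] x 88.4 y -1.6 [ 0.15 -0.31 -2.44] [-0.058 -0.018 -0.052] 0.029776571968030754
```

View pics/v2.png

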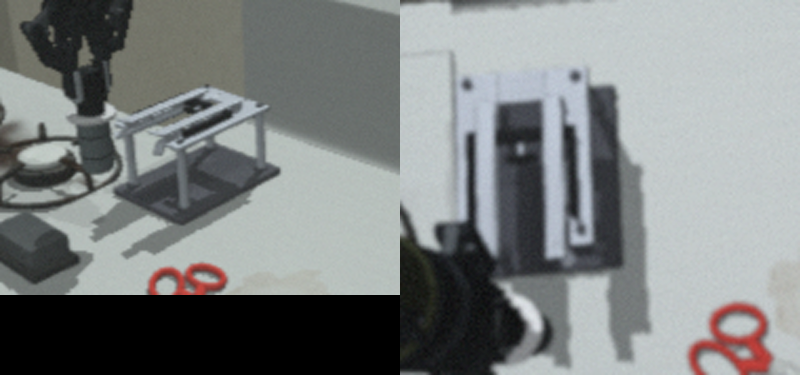

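Run:
```python
from h import *
for n in["scene","top"]:
    im,d=cv2.imread(f"pics/{n}2.png"),np.load(f"{n}2.npy"); P=cloud(n,d)
    m=(abs(P[...,0]-0.455)<0.045)&(abs(P[...,1]-0.022)<0.045)
    bright=im.mean(-1)>(90)
    q=P[m&(P[...,2]>0.143)&(P[...,2]<0.162)]
    print(n,len(q),np.percentile(q,[1,50,99],axis=0).round(4).tolist())
    q=P[m&(P[...,2]>0.05)&(P[...,2]<0.16)]
    h,e=np.histogram(q[:,2],np.arange(0.05,0.165,0.005)); print(h)
    b=P[m&bright&(P[...,2]>0.12)&(P[...,2]<0.17)]
    if len(b): 
        t=b[:,2]; print("bright",len(b),np.percentile(t,[5,50,95]).round(4))
        t=b[(b[:,2]>0.150)]
        if len(t)>5:
            c,r=cv2.minEnclosingCircle((t[:,:2]*1000).astype(np.float32)); print(c,r, np.median(t[:,2]))
    # lips top height
    L=(P[...,2]>0.107)&(P[...,2]<0.117)&(abs(P[...,0]-0.585)<0.05)&(abs(P[...,1]-0.018)<0.05); print("lip z",np.median(P[L][:,2]))
im=cv2.imread("pics/scene2.png"); cv2.imwrite("pics/sb2.png",cv2.resize(im[150:215,150:240],None,fx=8,fy=8,interpolation=cv2.INTER_CUBIC))
for z in (.084,.150,.155): print(z,proj("scene",[0.454,0.023,z]),"crop",(proj("scene",[0.454,0.023,z])-[150,150])*8)
```

```text
scene 184 [[0.427, -0.004, 0.1437], [0.4453, 0.0127, 0.1536], [0.4791, 0.0478, 0.1619]]
[  0   0   0   0   0   0   7  25  34  29  29  34  26  36  30  30  32  30
  24   9 126  31]
bright 146 [0.1441 0.1531 0.1559]
(453.80047607421875, 22.25429916381836) 28.96645164489746 0.1532351220391462
lip z 0.11013576390930244
top 222 [[0.4266, -0.0053, 0.1519], [0.4504, 0.0061, 0.1552], [0.4797, 0.0225, 0.1607]]
[  0   0   0   0   0   0   0   8  10  10   8  12   7   2   1   0   0   0
   0   0 100 118]
bright 178 [0.1528 0.1552 0.1573]
(452.797119140625, 20.253116607666016) 27.37811279296875 0.15522004680052742
lip z 0.11119851355393051
0.084 [175.93579477 199.03077865] crop [207.48635816 392.24622924]
0.15 [172.76303569 174.21462602] crop [182.10428553 193.71700814]
0.155 [172.51507786 172.27519119] crop [180.12062286 178.20152954]
```

View pics/sb2.png

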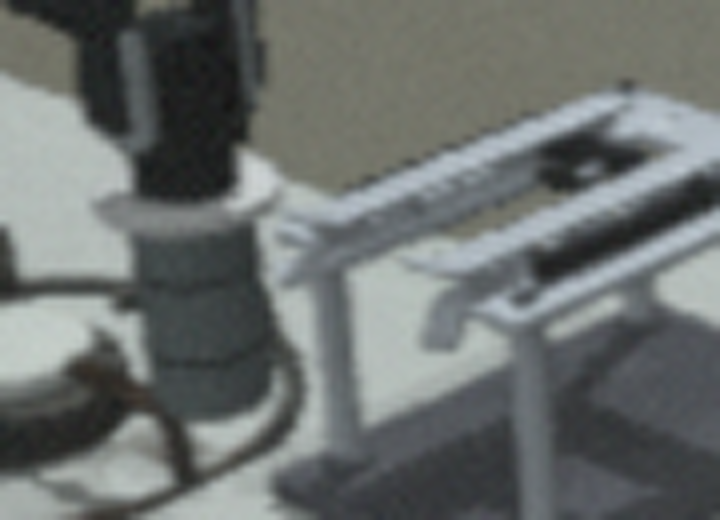

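Run:
```python
from h import *
im=cv2.imread("pics/top0.png")
def fit(z,axis,c0,c1,t0,t1,tc,lab):
    R,xs,ys=rect("top",im,z,0.46,0.72,-0.12,0.12)
    g=cv2.GaussianBlur(cv2.cvtColor(R,cv2.COLOR_BGR2GRAY).astype(np.float32),(0,0),1.5)
    G=np.abs(np.gradient(g,axis=axis)).astype(np.float32)
    T=np.arange(t0,t1,0.001); out=[]
    for c in np.arange(c0,c1,0.0003):
        for a in np.arange(-6,6,0.2):
            o=c+np.tan(np.radians(a))*(T-tc)
            X,Y=(T,o) if axis==1 else (o,T)
            v=cv2.remap(G,((ys[0]-Y)/.0005).astype(np.float32)[None],((xs[0]-X)/.0005).astype(np.float32)[None],cv2.INTER_LINEAR).mean()
            out.append((v,c,a))
    b=max(out); print(lab,np.round(b,4), "=> yaw", b[2] if axis==1 else -b[2])
fit(.1,1,-.055,-.03,.54,.67,.6,"plate right")
fit(.1,0,.665,.695,-.02,.06,.02,"plate back")
fit(.112,0,.64,.66,.003,.036,.02,"closed end")
fit(.1,0,.64,.66,.003,.036,.02,"closed end z.1")
fit(.008,0,.47,.51,-.04,.03,.02,"base front")
fit(.008,1,-.06,-.03,.51,.64,.58,"base right")
fit(.112,1,.03,.047,.535,.645,.58,"lipL"); fit(.112,1,-.012,.006,.535,.645,.58,"lipR")
```

```text
plate right [ 7.4812 -0.0391 -1.2   ] => yaw -1.1999999999999957
plate back [0.506  0.6875 1.8   ] => yaw -1.800000000000007
closed end [6.7923 0.6529 1.8   ] => yaw -1.800000000000007
closed end z.1 [6.89   0.6568 1.2   ] => yaw -1.2000000000000064
base front [ 3.156   0.5099 -3.4   ] => yaw 3.3999999999999977
base right [ 3.8345 -0.0465 -1.4   ] => yaw -1.399999999999996
lipL [ 5.9758  0.0402 -1.2   ] => yaw -1.1999999999999957
lipR [ 8.1348e+00 -1.2000e-03 -1.4000e+00] => yaw -1.399999999999996
```

Emit:
step_arm --pt "-0.001 0 0.025 0" --pt "-0.001 0 0.045 0" --pt "-0.001 0.01 0.048 0" --pt "-0.001 0.02 0.048 0" --pt "-0.001 0.026 0.048 0" --pt "-0.001 0.026 0.048 0" --pt "-0.001 0.026 0.048 0"

```text
time_s: 6.22
tool_pos: [0.4801, 0.0218, 0.1475]
eef_rot: [0.717, 0.697, 0.0, 0.0]
force: [0.1, -0.1, -0.8]
width: 0.0294
```

```bash
python3 look.py 3 x
python3 - <<'E'
import cv2
im=cv2.imread("pics/scene3.png"); cv2.imwrite("pics/sb3.png",cv2.resize(im[150:225,165:265],None,fx=8,fy=8,interpolation=cv2.INTER_CUBIC))
E
```

```text
6.325 [0.4799 0.0218 0.1474] x 88.45 y -1.55 [-0.16 -0.09 -1.96] [0.049 0.005 0.036] 0.02939433279778923
```

View pics/sb3.png

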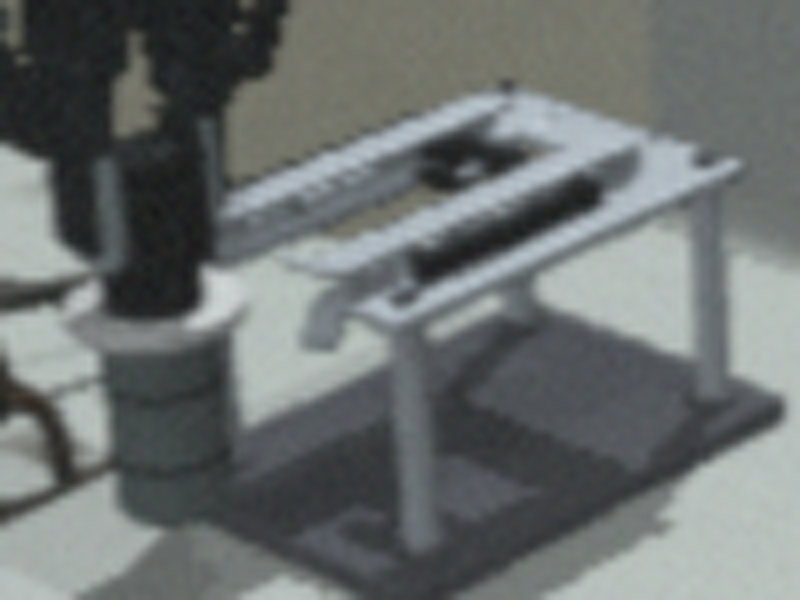

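The barrel flange (crop 155,310) is level with the channel and on its line. I advance in short, checked steps.

Emit:
step_arm --pt "0 0.004 0 0" --pt "0 0.008 0 0" --pt "0 0.012 0 0" --pt "0 0.016 0 0" --pt "0 0.02 0 0" --pt "0 0.02 0 0"

```text
time_s: 7.08
tool_pos: [0.5005, 0.0212, 0.1473]
eef_rot: [0.717, 0.697, 0.0, 0.0]
force: [0.2, 0.1, -2.4]
width: 0.0291
```

```bash
cat > st.py <<'E'
from bench import get_state
s=get_state(); print(s["time_s"],s["tool_pos"].round(4),s["force"].round(2),s["moment"].round(3))
E
python3 st.py
```

```text
7.075 [0.5005 0.0212 0.1473] [ 0.16  0.06 -2.36] [0.003 0.017 0.001]
```

No contact so far. I take the next 24 mm.

Emit:
step_arm --pt "0 0.003 0 0" --pt "0 0.006 0 0" --pt "0 0.009 0 0" --pt "0 0.012 0 0" --pt "0 0.012 0 0"

```text
time_s: 7.7
tool_pos: [0.5124, 0.0209, 0.1473]
eef_rot: [0.717, 0.697, 0.0, 0.0]
force: [-0.5, 0.7, -2.3]
width: 0.0295
```

Emit:
step_arm --pt "0 0.003 0 0" --pt "0 0.006 0 0" --pt "0 0.009 0 0" --pt "0 0.012 0 0" --pt "0 0.012 0 0"

```text
time_s: 8.32
tool_pos: [0.5244, 0.0206, 0.1473]
eef_rot: [0.717, 0.698, 0.0, 0.0]
force: [0.2, -0.5, -2.2]
width: 0.0296
```

```bash
python3 look.py 4 x
python3 - <<'E'
import cv2
im=cv2.imread("pics/scene4.png"); cv2.imwrite("pics/sb4.png",cv2.resize(im[140:215,175:275],None,fx=8,fy=8,interpolation=cv2.INTER_CUBIC))
E
```

```text
8.425 [0.524  0.0206 0.1472] x 88.45 y -1.55 [ 0.16 -0.11 -1.88] [ 0.016 -0.036  0.045] 0.029276947247594408
```

View pics/sb4.png

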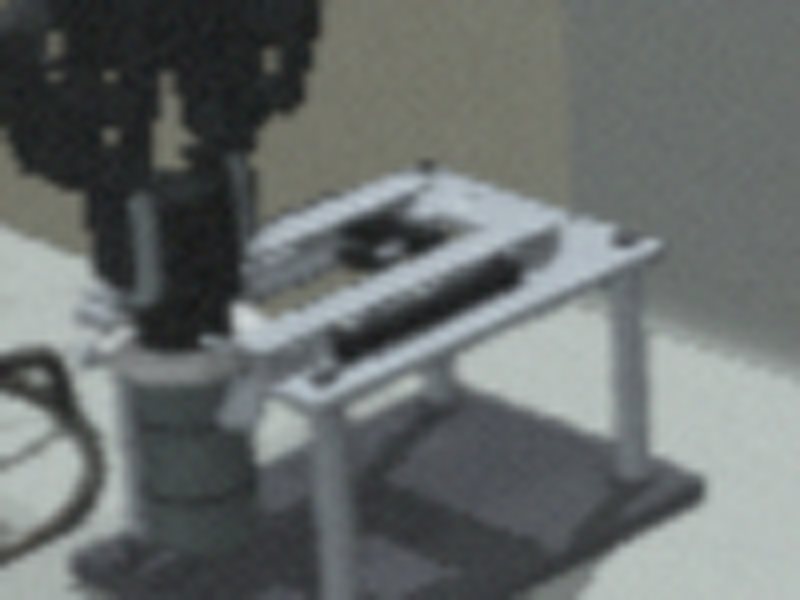

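The flange (crop 180,360) is going in under the lips, still without contact. I keep feeding and feeling.

Emit:
step_arm --pt "0 0.003 0 0" --pt "0 0.006 0 0" --pt "0 0.009 0 0" --pt "0 0.012 0 0" --pt "0 0.012 0 0"

```text
time_s: 9.05
tool_pos: [0.5364, 0.0203, 0.1473]
eef_rot: [0.717, 0.697, 0.0, 0.0]
force: [1.4, 0.3, -1.3]
width: 0.0292
```

Emit:
step_arm --pt "0 0.002 0 0" --pt "0 0.004 0 0" --pt "0 0.006 0 0" --pt "0 0.006 0 0"

```text
time_s: 9.55
tool_pos: [0.5415, 0.0201, 0.147]
eef_rot: [0.717, 0.698, -0.0, -0.0]
force: [-2.7, -0.6, -0.4]
width: 0.0292
```

Emit:
step_arm --pt "0 0.002 0 0" --pt "0 0.004 0 0" --pt "0 0.004 0 0"

```text
time_s: 9.93
tool_pos: [0.5449, 0.02, 0.1466]
eef_rot: [0.717, 0.698, -0.001, -0.001]
force: [-5.3, 0.3, -3.1]
width: 0.0291
```

Emit:
step_arm --pt "0 0.002 0 0" --pt "0 0.004 0 0" --pt "0 0.004 0 0"

```text
time_s: 10.3
tool_pos: [0.5496, 0.0199, 0.1469]
eef_rot: [0.717, 0.698, -0.0, -0.0]
force: [-3.8, 0.1, -3.4]
width: 0.0291
```

Emit:
step_arm --pt "0 0.001 0 0" --pt "0 0.002 0 0" --pt "0 0.002 0 0"

```text
time_s: 10.68
tool_pos: [0.5523, 0.0198, 0.1473]
eef_rot: [0.717, 0.698, 0.0, 0.0]
force: [-2.6, 0.4, -4.1]
width: 0.0296
```

Emit:
step_arm --pt "0 0.001 0 0" --pt "0 0.002 0 0" --pt "0 0.002 0 0"

```text
time_s: 11.05
tool_pos: [0.5546, 0.0198, 0.1475]
eef_rot: [0.717, 0.697, 0.0, 0.0]
force: [-3.9, -0.6, -2.3]
width: 0.0294
```

Emit:
step_arm --pt "0 0.001 0 0" --pt "0 0.002 0 0" --pt "0 0.002 0 0"

```text
time_s: 11.42
tool_pos: [0.5565, 0.0197, 0.1474]
eef_rot: [0.717, 0.697, 0.0, 0.0]
force: [-3.2, -0.6, -2.1]
width: 0.0291
```

```bash
python3 look.py 5 x
python3 - <<'E'
import cv2
im=cv2.imread("pics/scene5.png"); cv2.imwrite("pics/sb5.png",cv2.resize(im[140:215,175:275],None,fx=8,fy=8,interpolation=cv2.INTER_CUBIC))
E
```

```text
11.525 [0.5565 0.0197 0.1474] x 88.45 y -1.55 [-2.48  0.3  -1.57] [ 0.002  0.531 -0.041] 0.02944051266996049
```

View pics/sb5.png

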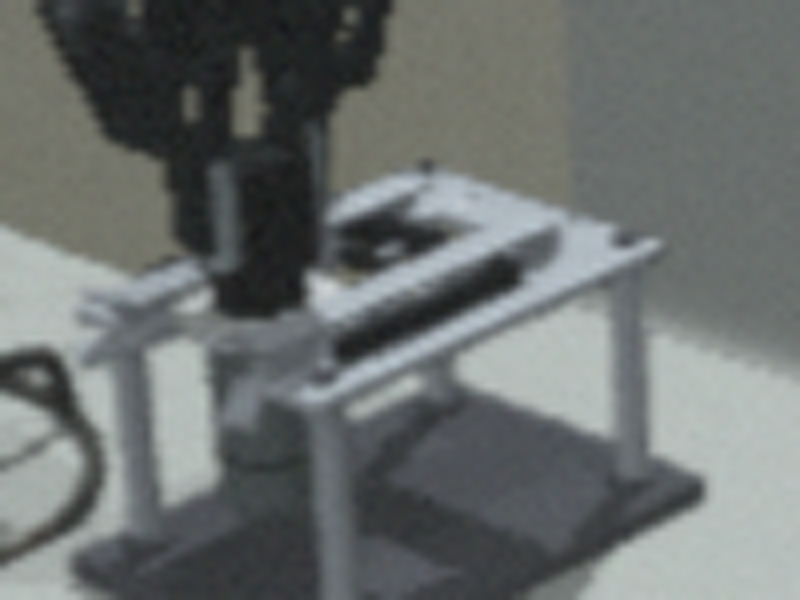

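View pics/v5.png

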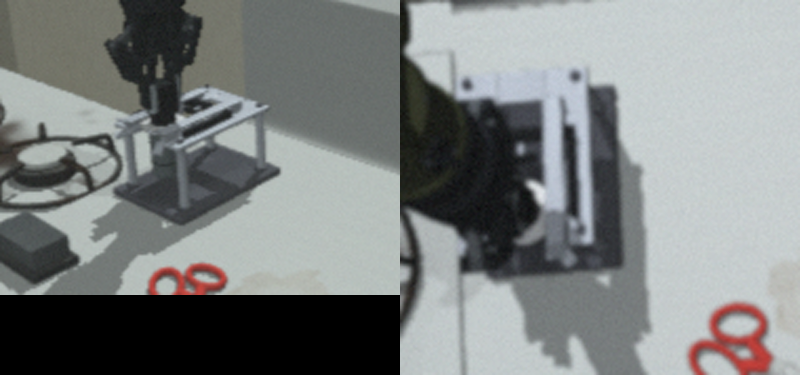

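The rollers began pushing back at x≈0.540, so by the geometry the widest point should be near 0.557 and home near 0.573. I carry on in small steps.

Emit:
step_arm --pt "0 0.001 0 0" --pt "0 0.002 0 0" --pt "0 0.002 0 0"

```text
time_s: 11.9
tool_pos: [0.5584, 0.0197, 0.1473]
eef_rot: [0.717, 0.698, 0.0, 0.0]
force: [-3.0, 0.8, -1.9]
width: 0.0295
```

Emit:
step_arm --pt "0 0.001 0 0" --pt "0 0.002 0 0" --pt "0 0.002 0 0"

```text
time_s: 12.28
tool_pos: [0.5604, 0.0196, 0.1473]
eef_rot: [0.717, 0.697, 0.0, 0.0]
force: [-2.0, -0.2, -3.5]
width: 0.0287
```

Emit:
step_arm --pt "0 0.001 0 0" --pt "0 0.002 0 0" --pt "0 0.002 0 0"

```text
time_s: 12.65
tool_pos: [0.5625, 0.0195, 0.1474]
eef_rot: [0.717, 0.697, 0.0, 0.0]
force: [-1.2, -0.2, -2.2]
width: 0.0289
```

Emit:
step_arm --pt "0 0.001 0 0" --pt "0 0.002 0 0" --pt "0 0.002 0 0"

```text
time_s: 13.02
tool_pos: [0.5644, 0.0195, 0.1474]
eef_rot: [0.717, 0.697, 0.0, 0.0]
force: [-2.0, 1.4, -2.1]
width: 0.0294
```

Emit:
step_arm --pt "0 0.001 0 0" --pt "0 0.002 0 0" --pt "0 0.002 0 0"

```text
time_s: 13.4
tool_pos: [0.5664, 0.0194, 0.1474]
eef_rot: [0.717, 0.697, 0.0, 0.0]
force: [-0.3, -0.3, -2.9]
width: 0.0292
```

Emit:
step_arm --pt "0 0.001 0 0" --pt "0 0.002 0 0" --pt "0 0.002 0 0"

```text
time_s: 13.78
tool_pos: [0.5684, 0.0194, 0.1474]
eef_rot: [0.717, 0.697, 0.0, 0.0]
force: [-0.4, 0.4, -3.0]
width: 0.0293
```

Emit:
step_arm --pt "0 0.001 0 0" --pt "0 0.002 0 0" --pt "0 0.002 0 0"

```text
time_s: 14.15
tool_pos: [0.5704, 0.0194, 0.1474]
eef_rot: [0.717, 0.698, 0.0, 0.0]
force: [0.1, -0.4, -2.6]
width: 0.0291
```

Emit:
step_arm --pt "0 0.001 0 0" --pt "0 0.002 0 0" --pt "0 0.002 0 0"

```text
time_s: 14.52
tool_pos: [0.5723, 0.0193, 0.1473]
eef_rot: [0.717, 0.697, 0.0, 0.0]
force: [0.1, -0.4, -2.0]
width: 0.0291
```

Emit:
step_arm --pt "0 0.001 0 0" --pt "0 0.002 0 0" --pt "0 0.002 0 0"

```text
time_s: 14.9
tool_pos: [0.5738, 0.0192, 0.1473]
eef_rot: [0.717, 0.697, -0.0, -0.0]
force: [-2.5, 0.1, -1.0]
width: 0.0294
```

Emit:
step_arm --pt "0 0.001 0 0" --pt "0 0.002 0 0" --pt "0 0.002 0 0"

```text
time_s: 15.28
tool_pos: [0.5752, 0.0192, 0.1472]
eef_rot: [0.717, 0.698, -0.001, -0.001]
force: [-6.1, 0.3, 2.6]
width: 0.0296
```

Emit:
step_arm --pt "0 0.001 0 0" --pt "0 0.002 0 0" --pt "0 0.002 0 0"

```text
time_s: 15.65
tool_pos: [0.5761, 0.0192, 0.1468]
eef_rot: [0.717, 0.698, -0.001, -0.001]
force: [-7.2, 0.3, 2.9]
width: 0.0296
```

```bash
python3 look.py 6
python3 - <<'E'
import cv2
im=cv2.imread("pics/scene6.png"); cv2.imwrite("pics/sb6.png",cv2.resize(im[140:215,175:275],None,fx=8,fy=8,interpolation=cv2.INTER_CUBIC))
E
```

```text
scene barrel_mid 0.86 [0.5772 0.0197 0.0942]
scene slot_mouth 0.74 [0.5238 0.0247 0.0964]
top barrel_mid 0.65 [0.5907 0.0184 0.1006]
top slot_mouth 0.75 [0.5263 0.0174 0.0964]
15.95 [0.5761 0.0192 0.1468] x 88.46 y -1.54 [-8.24 -0.35  2.93] [ 0.028  1.761 -0.004] 0.02964040414960639
```

View pics/sb6.png

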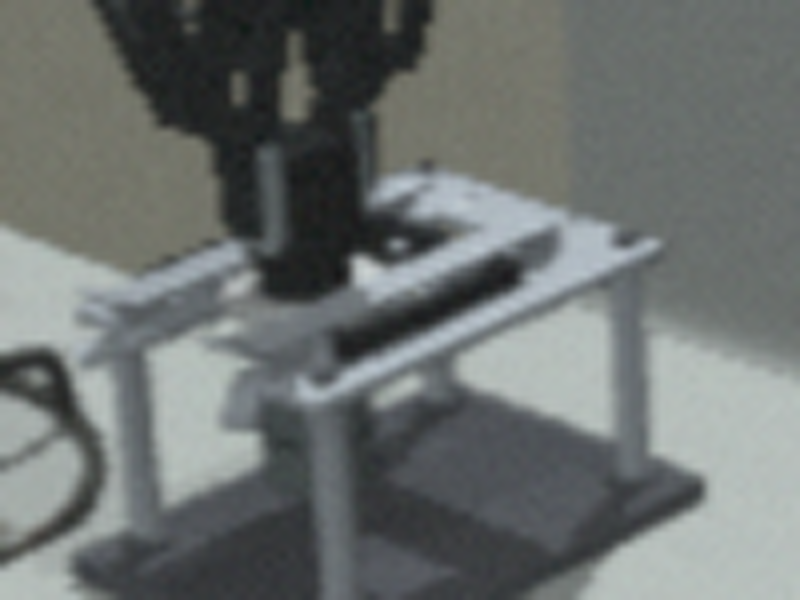

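View pics/v6.png

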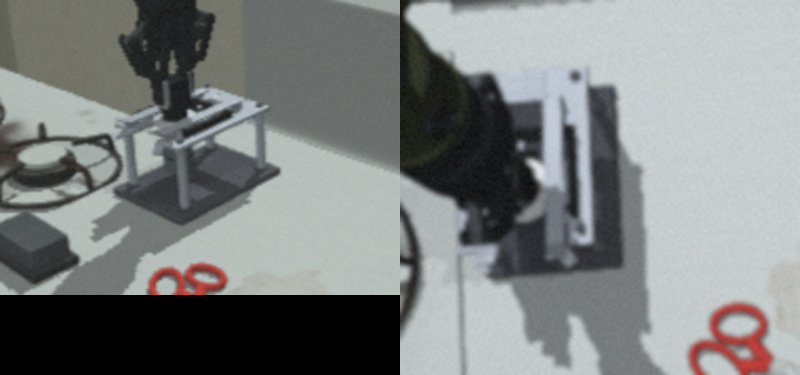

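The spring-like stop from x≈0.573 fits the buffer: rollers starting at 0.540, plus 33 mm, with a stiffness of about 2.5 N/mm. Before trusting that, I check it against where the clamp was in the first pictures.

Run:
```python
from h import *
for n in("top","scene"):
    im=cv2.imread(f"pics/{n}0.png"); d=np.load(f"{n}0.npy"); P=cloud(n,d)
    # points in slot corridor in stand frame
    a=np.radians(-1.5); dx=P[...,0]-.579; dy=P[...,1]-(.019 if n=="top" else .0175)
    sx=np.cos(a)*dx+np.sin(a)*dy; sy=-np.sin(a)*dx+np.cos(a)*dy
    m=(abs(sy)<0.018)&(P[...,2]>0.09)&(P[...,2]<0.125)&(sx>-.06)&(sx<.1)
    for lo in np.arange(-.06,.1,.005):
        k=m&(sx>=lo)&(sx<lo+.005)
        if k.sum(): print(n,"sx %.3f"%lo,k.sum(),"z",np.percentile(P[k][:,2],[10,50,90]).round(4),"gray",im[k].mean().round())
for n in ("top","scene"):
  for q in("roller_left","roller_right","buffer"):
    for r in masks_of(q,n)[:1]:
        v,u=np.where(r["pixels"]); print(n,q,r["confidence"],len(u),u.mean(),v.mean(),u.min(),u.max(),v.min(),v.max())
```

```text
top sx 0.020 32 z [0.1038 0.1082 0.1105] gray 28.0
top sx 0.025 15 z [0.1058 0.1081 0.1096] gray 38.0
top sx 0.030 5 z [0.1069 0.1071 0.1094] gray 91.0
top sx 0.035 24 z [0.1036 0.1076 0.111 ] gray 39.0
top sx 0.040 36 z [0.1079 0.1095 0.1111] gray 27.0
top sx 0.045 38 z [0.1078 0.1096 0.1113] gray 28.0
top sx 0.050 2 z [0.1084 0.1087 0.109 ] gray 32.0
top sx 0.075 30 z [0.096  0.099  0.1019] gray 90.0
top sx 0.080 36 z [0.0986 0.1001 0.1021] gray 127.0
top sx 0.085 34 z [0.0985 0.1005 0.1023] gray 129.0
top sx 0.090 34 z [0.0984 0.1003 0.1022] gray 131.0
top sx 0.095 37 z [0.0994 0.1008 0.1025] gray 130.0
scene sx -0.045 1 z [0.0972 0.0972 0.0972] gray 167.0
scene sx -0.040 1 z [0.109 0.109 0.109] gray 182.0
scene sx -0.020 1 z [0.1099 0.1099 0.1099] gray 136.0
scene sx 0.010 1 z [0.0971 0.0971 0.0971] gray 112.0
scene sx 0.015 1 z [0.0982 0.0982 0.0982] gray 121.0
scene sx 0.020 14 z [0.101  0.1044 0.1063] gray 69.0
scene sx 0.025 9 z [0.1034 0.1062 0.1086] gray 87.0
scene sx 0.030 1 z [0.1046 0.1046 0.1046] gray 121.0
scene sx 0.035 9 z [0.1031 0.1072 0.1078] gray 74.0
scene sx 0.040 16 z [0.1031 0.1075 0.11  ] gray 63.0
scene sx 0.045 6 z [0.1072 0.1083 0.1089] gray 58.0
scene sx 0.050 2 z [0.1071 0.1074 0.1076] gray 73.0
scene sx 0.075 2 z [0.0978 0.0981 0.0984] gray 161.0
scene sx 0.080 8 z [0.0947 0.0991 0.1   ] gray 185.0
scene sx 0.085 2 z [0.0987 0.0988 0.0989] gray 203.0
scene sx 0.090 6 z [0.0979 0.0986 0.0998] gray 196.0
scene sx 0.095 8 z [0.0985 0.0988 0.1003] gray 200.0
top roller_left 0.43 881 310.9534619750284 150.20204313280362 297 325 132 169
top roller_right 0.37 3270 185.12293577981652 210.85565749235474 144 209 167 251
top buffer 0.26 1981 375.00605754669357 212.48460373548713 350 400 188 237
```

The clamp's buffer head shows at stand x≈0.021 (world 0.600). The flange front is at 0.601, so the barrel is on the buffer. I press to about 9 N, back off to unload, set it down and then release.

Emit:
step_arm --pt "0 0.0005 0 0" --pt "0 0.0005 0 0" --pt "0 0.0005 0 0"

```text
time_s: 16.62
tool_pos: [0.5762, 0.0192, 0.1468]
eef_rot: [0.717, 0.698, -0.002, -0.002]
force: [-9.2, -0.2, 3.1]
width: 0.0293
```

Emit:
step_arm --pt "0 -0.001 0 0" --pt "0 -0.002 0 0" --pt "0 -0.003 0 0" --pt "0 -0.004 0 0" --pt "0 -0.004 0 0"

```text
time_s: 17.25
tool_pos: [0.5744, 0.0192, 0.147]
eef_rot: [0.717, 0.697, -0.0, -0.0]
force: [-3.4, 0.4, -3.8]
width: 0.0293
```

Emit:
step_arm --pt "0 0 0.0005 0" --pt "0 0 0.001 0" --pt "0 0 0.001 0"

```text
time_s: 17.62
tool_pos: [0.5746, 0.0192, 0.1465]
eef_rot: [0.717, 0.697, 0.0, 0.0]
force: [-4.1, 0.5, 0.9]
width: 0.0292
```

Emit:
step_arm --pt "0 -0.0005 0 0" --pt "0 -0.001 0 0" --pt "0 -0.001 0 0"

```text
time_s: 18.0
tool_pos: [0.5742, 0.0193, 0.1466]
eef_rot: [0.717, 0.697, 0.0, 0.0]
force: [-1.3, 1.0, -0.1]
width: 0.0293
```

Emit:
step_arm --pt "0 0 0 0" --pt "0 0 0 0" --pt "0 0 0 0" --pt "0 0 0 0" --pt "0 0 0 0" --pt "0 0 0 0" --fingers 0.4

```text
time_s: 18.75
tool_pos: [0.5736, 0.0192, 0.1463]
eef_rot: [0.717, 0.698, -0.0, 0.0]
force: [0.6, 0.1, -0.3]
width: 0.0595
```

```bash
python3 st.py
```

```text
18.75 [0.5736 0.0192 0.1463] [ 0.58  0.13 -0.34] [ 0.052  0.059 -0.005]
```

Released, with no force left. I lift straight up, then move away so both cameras can see the stand.

Emit:
step_arm --pt "0 0 -0.02 0" --pt "0 0 -0.05 0" --pt "0 0 -0.09 0" --pt "0 0 -0.13 0" --pt "-0.04 0 -0.14 0" --pt "-0.09 0 -0.14 0" --pt "-0.14 0 -0.14 0" --pt "-0.19 0 -0.14 0" --pt "-0.24 0 -0.14 0" --pt "-0.28 0 -0.14 0" --pt "-0.28 0 -0.14 0"

```text
time_s: 20.12
tool_pos: [0.5656, -0.2633, 0.2858]
eef_rot: [0.718, 0.696, -0.0, 0.0]
force: [0.1, -0.0, 0.6]
width: 0.0595
```

```bash
python3 look.py 7
python3 - <<'E'
from h import *
im=cv2.imread("pics/scene7.png"); cv2.imwrite("pics/sb7.png",cv2.resize(im[140:215,175:275],None,fx=8,fy=8,interpolation=cv2.INTER_CUBIC))
for n in("top","scene"):
    P=cloud(n,np.load(f"{n}7.npy")); m=(abs(P[...,0]-.575)<.06)&(abs(P[...,1]-.019)<.03)&(P[...,2]>.13)&(P[...,2]<.17)
    q=P[m]; t=q[q[:,2]>np.percentile(q[:,2],90)-.008]; print(n,len(q),"top z",np.percentile(q[:,2],[50,95]).round(4),t.mean(0).round(4),cv2.minAreaRect((t[:,:2]*1000).astype(np.float32)))
    for k in(1.5,):
        pass
E
```

```text
scene barrel_mid 0.56 [0.5734 0.0209 0.0921]
scene slot_mouth 0.88 [0.5294 0.0231 0.0969]
20.425 [ 0.5662 -0.2595  0.2865] x 88.54 y -1.46 [-0.11 -0.69 -0.43] [0.013 0.021 0.023] 0.05992678227587694Traceback (most recent call last):
  File "<stdin>", line 5, in <module>
    return _quantile_unchecked(
        a, q, axis, out, overwrite_input, method, keepdims, weights)
    return _ureduce(a,
                    func=_quantile_ureduce_func,
    ...<5 lines>...
                    overwrite_input=overwrite_input,
                    method=method)
    r = func(a, **kwargs)
    result = _quantile(arr,
                       quantiles=q,
    ...<2 lines>...
                       out=out,
                       weights=wgt)
    slices_having_nans = np.isnan(arr[-1, ...])
                                  ~~~^^^^^^^^^
IndexError: index -1 is out of bounds for axis 0 with size 0
```

View pics/sb7.png

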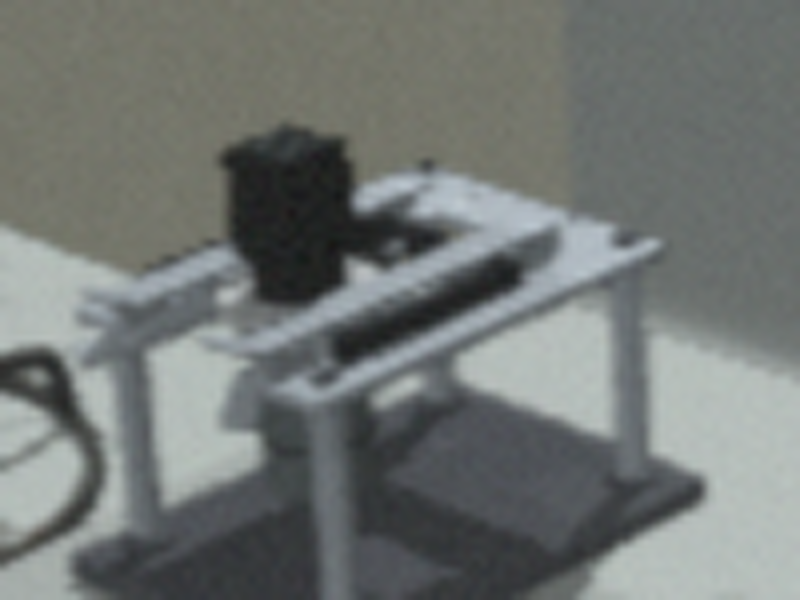

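View pics/v7.png

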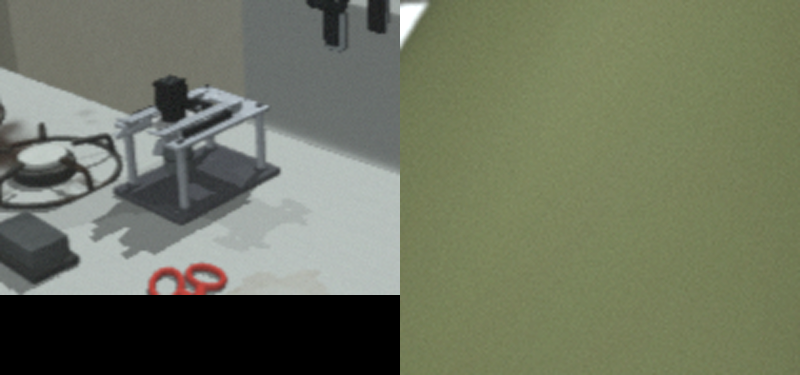

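The scene view shows the barrel hanging upright in the slot (crop 285,250). The arm blocks the top view, so I move it away and recheck.

Emit:
step_arm --pt "-0.035 -0.03 0 0" --pt "-0.07 -0.06 0 0" --pt "-0.105 -0.09 0 0" --pt "-0.14 -0.12 0 0" --pt "-0.175 -0.15 0 0" --pt "-0.21 -0.18 0 0" --pt "-0.24 -0.21 0 0" --pt "-0.24 -0.21 0 0" --pt "-0.24 -0.21 0 0"

```text
time_s: 21.55
tool_pos: [0.3502, -0.4941, 0.2864]
eef_rot: [0.716, 0.698, 0.0, 0.0]
force: [1.0, 0.5, 0.8]
width: 0.06
```

```bash
python3 look.py 8
python3 - <<'E'
from h import *
im=cv2.imread("pics/top8.png")
cv2.imwrite("pics/tb8.png",cv2.convertScaleAbs(cv2.resize(im[150:260,130:220],None,fx=6,fy=5,interpolation=cv2.INTER_CUBIC),alpha=1.6))
for n in("top","scene"):
    P=cloud(n,np.load(f"{n}8.npy")); m=(abs(P[...,0]-.575)<.06)&(abs(P[...,1]-.019)<.03)&(P[...,2]>.13)&(P[...,2]<.17)
    q=P[m]
    if len(q)<5: print(n,"none"); continue
    t=q[q[:,2]>.148]; print(n,len(q),"top z",np.percentile(q[:,2],[50,95]).round(4),t.mean(0).round(4),cv2.minAreaRect((t[:,:2]*1000).astype(np.float32)))
E
```

```text
scene barrel_mid 0.92 [0.5736 0.0221 0.0937]
scene slot_mouth 0.75 [0.5261 0.022  0.0965]
top barrel_mid 0.76 [0.581  0.0168 0.0917]
top slot_mouth 0.78 [0.5238 0.0197 0.1008]
21.85 [ 0.3504 -0.4942  0.2864] x 88.54 y -1.46 [ 0.77 -0.35  0.12] [ 0.03  -0.041  0.004] 0.05989739838646123
top 300 top z [0.1553 0.1582] [0.5711 0.0187 0.1556] ((571.7054443359375, 19.639068603515625), (30.283992767333984, 31.131196975708008), 89.65442657470703)
scene 190 top z [0.1459 0.1556] [0.5695 0.0177 0.1533] ((572.5667114257812, 20.35369110107422), (30.81706428527832, 29.979360580444336), 0.7712291479110718)
```

View pics/top8.png

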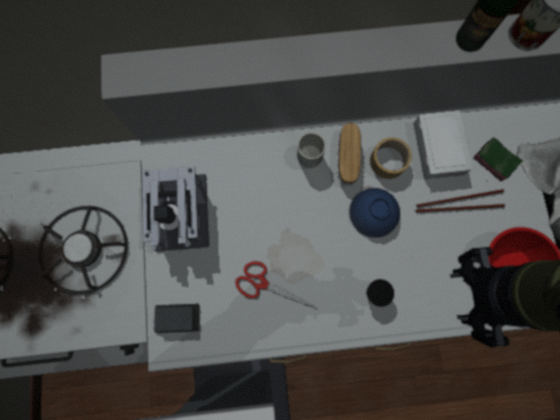

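View pics/tb8.png

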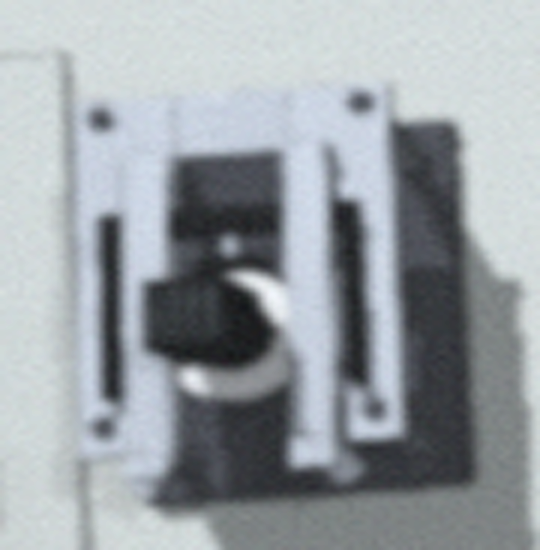

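```bash
python3 -c "
from bench import *
print(job_done())"
```

```text
the job is handed in; nothing more can be done
None
```

The barrel is in the stand, pushed home onto the buffer and left hanging there. I handed the job in at about 22 s of the 48 s.

**Insertion:** I gripped the head and slid the barrel in level, with the flange between the plate and the lips. The roller resistance began at x≈0.540 and peaked at about 5 N. The buffer came about 33 mm later, at x≈0.573, at roughly 2.5 N/mm. I pressed to about 9 N, the highest force I read, then backed off, lowered 1 mm, released and lifted clear.

**Last checks:**
- **Barrel:** both cameras show it upright in the slot. Its head is at x≈0.572, y≈0.020, and the top is at about 0.155 m, which matches a flange resting on the plate.
- **Buffer position:** the buffer found in the first pictures (world x≈0.600) agrees with where I felt it; the flange front was at 0.601.
- **Bystanders:** in the top view the cups and the bowl are where they were, and the robot touches nothing.

**What did not agree or was not seen:**
- I felt no clear forward push from the rollers after their widest point; the force only faded to about zero.
- The rollers were never visible, so that they closed behind the flange is inferred from the 33 mm spacing and the buffer contact.
- The networks' readings for the rollers and buffer were wrong or missing, so I did not use them. The top camera's `barrel_mid` reading for the seated barrel was about 8 mm further in than its depth measurement, so I went by depth.

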